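Vent the dry case and hold its drawer at the mark

ROBOT

A 7-joint arm with a two-finger parallel gripper is mounted at the origin on the work surface. World frame = base frame: x ahead of the robot, y to its left, z up, the work surface at z = 0. Lengths are in m, angles in rad, forces in N, time in s.
With the tool pointing down it reaches from about 0.4 to 0.9 m from the base axis. Payload 5.5 kg.
Tool frame: the origin (TCP) lies midway between the tips of the shut fingers; the grasp point (between the pads) lies 19 mm behind it; z points along the fingers, y is the direction in which the jaws open and shut (so a half turn about z gives the same grasp; the last joint's range is limited). The gripper opens to 92 mm and grips with 3 to 60 N. Pads are 19 mm wide; open, the fingers measure 130 mm over their backs; the gripper's body (75 mm by 190 mm) begins 47 mm behind the grasp point.
Start: joints at [1.462, 0.501, -0.427, 1.55, 0.221, 1.138, -0.21], TCP at [0.236, -0.606, 0.227] pointing down, gripper open.
Joint ranges: [-2.88, 2.88], [-0.31, 2.03], [-1.54, 1.56], [0.2, 2.42], [-1.41, 4.55], [0.19, 2.02], [-2.57, 2.57]. Speed limits (rad/s): [2.57, 2.57, 3.14, 3.14, 3.14, 3.14, 3.14].

INTERFACE

Orientations are given as a unit quaternion [w, x, y, z].
In Python, from cell import state, optics, order gives the robot as it stands.
- The arm moves only by the tool apply_moves, never from a script. Its argument "steps" is a list of rows, each an object with "rotation": the turn, a rotation vector about the tool's x, y, z in degrees, a list of three; "slide": the shift along the tool's x, y, z in cm, a list of three; "gripper": the opening, from 0 (shut) to 1 (fully open). In form: [{"rotation": [wx, wy, wz], "slide": [dx, dy, dz], "gripper": gripper}, ...]. A call has 1 to 20 rows; each row is the pose to reach, as a shift and turn from the pose measured when the call began, along the tool's axes at that moment; what a row does not reach only later rows make up. A row lasts 1/8 s, in which the tool goes at most 62.5 mm and 10.7 degrees, less where a joint would pass 70% of its speed; a pose out of reach is approached as far as the arm can. A call with a gripper value outside its range is refused whole. The fingers move at their own pace and stop on an object; "squeeze" is the grip in N (left out, the last holds). Time passes only in rows, so rows that repeat a pose let the fingers close. It gives the time, the measured TCP pose, the force and the opening at its end, in the units of the state.
- state(): the state, without advancing time (a new reading comes with each control period).
- optics.grab_frame(name): name is "scene" or "top" or "wrist"; returns a dict with "image" (400x640x3 uint8, blue, green, red), "range_z" (400x640 float32, m along the optical axis (not along the pixel's ray), 0 where there is no reading), "K" (3x3 intrinsics, pixels), "eye" and "rotation" of the camera in the world. Camera axes: x right, y down, z forward; pixel columns grow to the right and rows downward; lengths in m; the calibration is good to about 2 mm. A picture is of the moment at which its call begins.
- order.sign_off(): hands the job in, once; it reports no verdict.
The state is a dict: "clock": time; "joint_pos": joint angles; "joint_velocities": joint speeds; "joint_efforts": joint torques, N m; "eef_pos": TCP position; "tcp_rot": TCP orientation; "ft_force": force on the tool from outside, world axes, zero at the start; "torque": the same for the moment, N m; "gripper_width": finger opening in m.
Only numpy, scipy, OpenCV 4.12 (cv2) and the standard library are available. Lean on these libraries where they do the work, as an engineer would, in place of code of your own. Each camera call takes 0.05 s, during which the arm holds its last target.

TASK

Vent the clear dry-storage case: press the red plunger on its top right down to its stop while the drawer is still shut, and let it come back up. Then pull the spring-return drawer out by its black handle until its orange pointer is level with the red clip on the scale rail, not running well past it, and finish still holding it there, as it slides shut when let go. Leave the iron stand, probe holder, vice and dish where they are.

Things in the scene. Friction and masses are not known exactly. Their poses are not given: they have to be found in the camera images.
- case: Clear plastic case, grey edge trim, fixed to the bench, 170 deep (x) x 150 wide (y) x 100 mm high. Origin: centre of its underside; x points from the drawer's front to the back (the drawer pulls out along -x), z up. An aluminium scale rail, 12 mm wide, top at z = 81 mm, runs along its +y side at y = 90 mm, forward to x = -195 mm. Nothing lies before the drawer.
- drawer: The case's drawer: pale blue front (142 wide, 84 mm high), white tray with reels fixed in it. Its frame equals the case's when shut and moves along the case's -x as it is pulled; travel 0 to 100 mm, starts shut. A spring pulls it shut: 3 N when shut, plus 0.5 N per 10 mm out. About 0.35 kg.
- handle (a point): Centre of the handle's black bar: level, along the case's y, 90 long, 12 thick (along x), 16 mm high, centre 86 mm above the bench and 46 mm before the drawer's front (free gap of 40 mm behind it). Posts 10 mm wide at 40 mm either side of the centre join it to the front. Pinch it from above, fingers closing along the case's x, or hook it from behind. Axes as the case.
- pointer (a point): Outer end of the small orange pointer (4 mm thick) at the +y end of the drawer's front, moving with the drawer, 81 mm above the bench; at x = -89, y = 83.5 mm in the case's frame when shut. Axes as the case.
- mark (a point): The mark: middle of the inner edge of the red clip (12 mm long along the rail, white line across its middle) on the scale rail, y = 83.5 mm in the case's frame, 81 mm above the bench. The clip is fixed; it sits 35 to 60 mm before the shut drawer's pointer. Level means the same x as the pointer. Axes as the case.
- plunger (a joint): Red mushroom plunger on the case's top, spring-loaded, moves straight down: 0 = up, 0.012 m = at its stop. About 2 N starts it, about 5.5 N takes it to the stop; it springs back up when let go.
- plunger_top (a point): Centre of the plunger head's flat top (head 34 mm across), 137 mm above the bench when up; at x = 20, y = 0 mm in the case's frame.
- iron_stand: Bystander, loose: chrome soldering iron stand with a coil on a dark base 100 x 80 mm, about 95 mm high, 0.6 kg. Origin under its centre. The four bystanders stand beside the case, two a side, 0.18 to 0.24 m from its middle line, in any order.
- probe_holder: Bystander, loose: black block 70 x 80 x 45 mm with two upright multimeter probes, 95 mm high. Origin under its centre.
- vice: Bystander, loose: small aluminium vice, base 100 x 60 mm, 57 mm high, 0.8 kg. Origin under its centre.
- dish: Bystander, loose: white ceramic dish, 90 mm across, 28 mm high. Origin under its centre.

How it is judged:
By the outcome, as a careful person would: the job done as asked, in the order asked, and still so for the second after the job is handed in, while the arm keeps its last pose, push and grip.
It also fails if it takes over 35 s, if anything falls off the work surface, if the arm or the gripper's body presses on something with over 40 N, if the wrist force passes 120 N, or if a joint passes its speed limit or range.

## Working session

There is one attempt and no reset: what is moved stays moved. The work goes in short steps, Python scripts to look and compute and a tool call to move; the robot and the scene stay as the last step left them, time stands still between calls to the robot, and variables do not carry over. Pictures are saved under pics/ and viewed, and the job is handed in when it is done.

Besides the shell and the picture viewer there is one more tool, called after "Call:" as name(argument=value, ...) on one line, values as JSON. apply_moves: Moves the arm, as the interface text tells. Its arguments: {"type":"object","properties":{"steps":{"type":"array"},"squeeze":{"type":"number"}},"required":["steps"]}

```bash
mkdir -p pics; ls
python3 - <<'E'
from cell import state, optics, order
import cv2,numpy as np
s=state();print(s)
for n in("scene","top"):
    f=optics.grab_frame(n);cv2.imwrite(f"pics/{n}0.png",f["image"]);np.savez(f"pics/{n}0.npz",**f);print(n,f["K"],f["eye"],f["rotation"])
E
```

```text
pics
{'clock': 0.0, 'joint_pos': array([ 1.4621839 ,  0.50184295, -0.42677287,  1.55146163,  0.22081482,
        1.13832978, -0.21028556]), 'joint_velocities': array([ 1.83631257e-03, -3.63247730e-04,  4.31557430e-04,  6.63787459e-07,
       -5.92787025e-04, -5.54277542e-05,  9.89784782e-05]), 'joint_efforts': array([ 5.51685080e-04, -5.66601276e+01, -5.81605598e+00, -2.79115516e+01,
       -6.86294516e-02,  3.08382546e-02,  1.65453202e-04]), 'eef_pos': array([ 0.23582869, -0.60493899,  0.22567499]), 'tcp_rot': array([-9.77393093e-04,  9.82762962e-01,  1.84867462e-01, -1.65708695e-04]), 'ft_force': array([ 0.85847256, -0.51469886, -0.35957491]), 'torque': array([-0.02854013, -0.018185  , -0.01266411]), 'gripper_width': 0.09167518155512562}
scene [[402.3593888    0.         313.90556285]
 [  0.         402.3593888  198.7478213 ]
 [  0.           0.           1.        ]] [1.16433741 0.21963443 0.60785461] [-0.26899922  0.53890457  0.7207412  -0.34315217]
top [[485.49738632   0.         319.92675686]
 [  0.         485.49738632 204.7406692 ]
 [  0.           0.           1.        ]] [0.47937189 0.05552717 1.27088471] [-0.02440624  0.70862187 -0.7045792   0.02876694]
```

View pics/scene0.png

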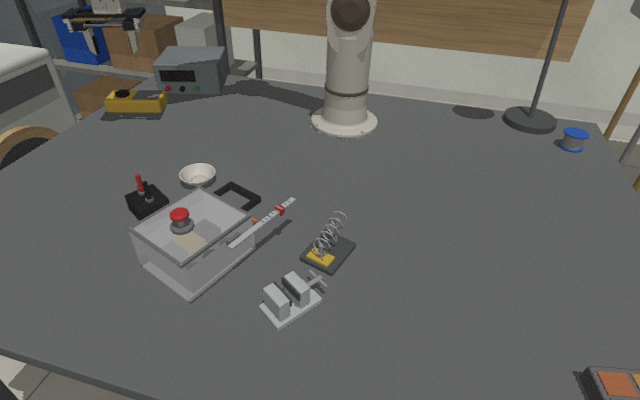

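View pics/top0.png

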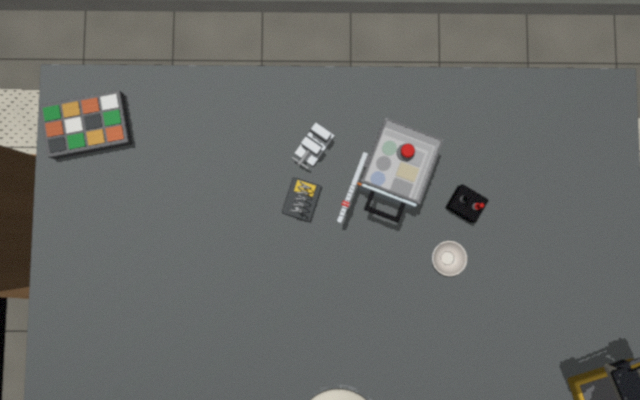

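The case sits at about (400,165) in the top view with its plunger at (407,151). The handle bar is at about (384,212) and the red clip at about (346,204). Next I'll enlarge this area.

```bash
python3 - <<'E'
import cv2,numpy as np
f=np.load("pics/top0.npz");im=f["image"][110:235,325:450]
cv2.imwrite("pics/topz.png",cv2.resize(im,None,fx=4.8,fy=4.8,interpolation=cv2.INTER_CUBIC))
f=np.load("pics/scene0.npz");im=f["image"][170:300,125:310]
cv2.imwrite("pics/scz.png",cv2.resize(im,None,fx=4,fy=4,interpolation=cv2.INTER_CUBIC))
E
cat > h.py <<'E'
import numpy as np
from scipy.spatial.transform import Rotation as R
def cam(f):
    q=np.array(f["rotation"]); return np.array(f["K"]),np.array(f["eye"]),R.from_quat(np.roll(q,-1)).as_matrix() if q.shape==(4,) else q
def at_z(f,u,v,z):
    K,e,M=cam(f); d=M@np.linalg.inv(K)@[u,v,1]; return e+d*(z-e[2])/d[2]
def proj(f,p):
    K,e,M=cam(f); c=M.T@(np.array(p)-e); c=K@c; return c[:2]/c[2]
E
```

```text
(no output)
```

View pics/topz.png

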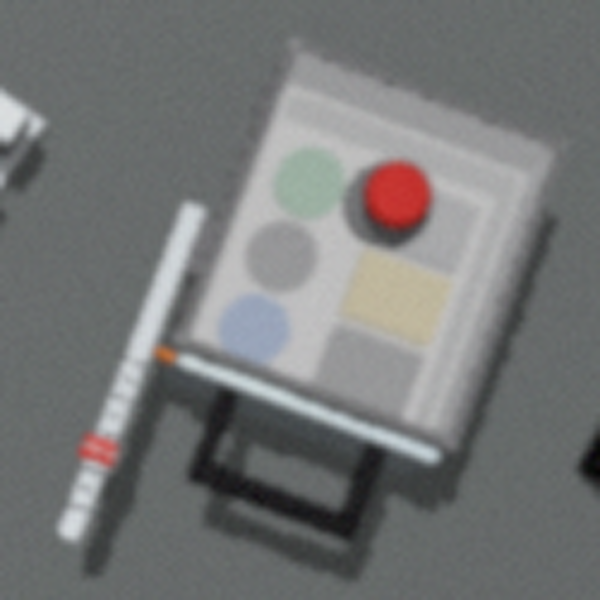

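View pics/scz.png

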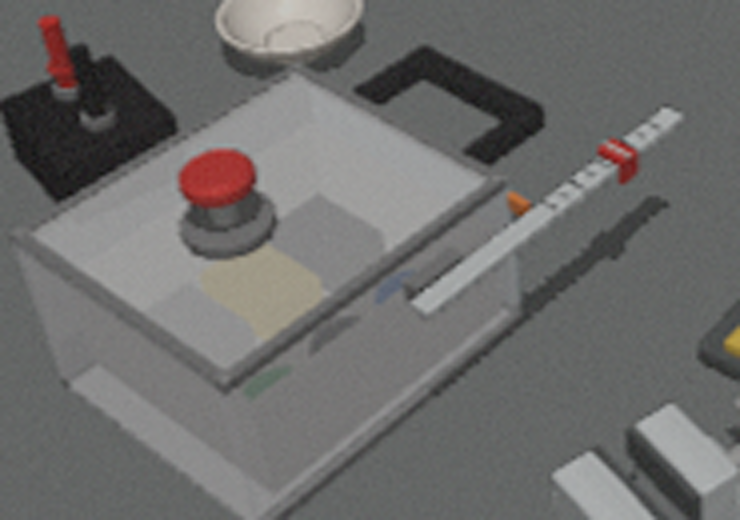

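Run:
```python
from h import *
from scipy.optimize import least_squares
t=np.load("pics/top0.npz");s=np.load("pics/scene0.npz")
def T(X,Y):return (X+.5)/4.8-.5+325,(Y+.5)/4.8-.5+110
def S(X,Y):return (X+.5)/4-.5+125,(Y+.5)/4-.5+170
obs=[(t,T(398,195),(.02,0,.137)),(t,T(157,353),(-.089,.0835,.081)),(t,T(70,537),(-.195,.09,.081)),
(t,T(204,465),(-.131,.045,.094) ) ,(s,S(218,170),(.02,0,.137)),(s,S(677,116),(-.195,.09,.081)),
(t,T(271,502),(-.131,0,.094)),(s,S(298,69),(-.085,-.075,.1)),(s,S(15,236),(.085,-.075,.1)),(s,S(226,383),(.085,.075,.1)),(s,S(505,183),(-.085,.075,.1))]
obs=[o for i,o in enumerate(obs) if i!=3]
def W(p,c):
    c_,s_=np.cos(p[2]),np.sin(p[2]);return np.array([p[0]+c_*c[0]-s_*c[1],p[1]+s_*c[0]+c_*c[1],c[2]])
fun=lambda p:np.concatenate([proj(f,W(p,c))-uv for f,uv,c in obs])
r=least_squares(fun,[.6,-.1,0],loss="soft_l1");p=r.x;print(p,np.degrees(p[2]));print(fun(p).reshape(-1,2).round(1))
np.save("pose.npy",p)
def inv(w):
    d=w[:2]-p[:2];c,s_=np.cos(p[2]),np.sin(p[2]);return c*d[0]+s_*d[1],-s_*d[0]+c*d[1]
for n,X,Y in[("clipc",98,451),("clipinner",115,456),("pointer",157,353),("railend",70,537)]:print(n,inv(at_z(t,*T(X,Y),.081)))
for n,X,Y in[("clipc",615,147)]:print(n,inv(at_z(s,*S(X,Y),.083)))
for c in[(.02,0,.137),(-.131,0,.086)]:print(W(p,c))
# range check
for n,f,uv in(("t",t,T(398,195)),("s",s,S(218,170))):
    K,e,M=cam(f);u,v=map(round,uv);d=f["range_z"][v,u];print(n,e+M@(np.linalg.inv(K)@[uv[0],uv[1],1])*d)
```

```text
[ 0.6774982  -0.15046412 -0.36357004] -20.83102861565224
[[-0.  -0.4]
 [-1.1 -0.4]
 [-0.8  0.4]
 [-0.1 -0.6]
 [-0.2 -1.6]
 [ 1.5 -3.7]
 [ 0.6 -1.4]
 [-0.6  0. ]
 [-0.4  0.8]
 [ 0.8 -1.5]]
clipc (np.float64(-0.14707970579131424), np.float64(0.09083477051078429))
clipinner (np.float64(-0.1463328416728737), np.float64(0.08179402997276031))
pointer (np.float64(-0.08892597837006275), np.float64(0.0805881042295504))
railend (np.float64(-0.19340900080729284), np.float64(0.08844136548336955))
clipc (np.float64(-0.14944982407081622), np.float64(0.08656187804585931))
[ 0.69619087 -0.15757638  0.137     ]
[ 0.55506125 -0.1038788   0.086     ]
t [ 0.69601018 -0.15832833  0.13355318]
s [ 0.69812294 -0.15613598  0.13740743]
```

Call:
apply_moves(steps=[{"rotation": [0,0,-3.5],"slide": [4.5,-1.9,0],"gripper": 0},{"rotation": [0,0,-7],"slide": [9,-3.8,0],"gripper": 0},{"rotation": [0,0,-11],"slide": [13.5,-5.7,0],"gripper": 0},{"rotation": [0,0,-15],"slide": [18,-7.6,0],"gripper": 0},{"rotation": [0,0,-19],"slide": [22.5,-9.5,0],"gripper": 0},{"rotation": [0,0,-23],"slide": [27,-11.4,0],"gripper": 0},{"rotation": [0,0,-27],"slide": [31.5,-13.3,0],"gripper": 0},{"rotation": [0,0,-31],"slide": [36,-15.2,0],"gripper": 0},{"rotation": [0,0,-35],"slide": [40.5,-17.1,0],"gripper": 0},{"rotation": [0,0,-39],"slide": [45,-19,0],"gripper": 0},{"rotation": [0,0,-43],"slide": [49.5,-20.9,1],"gripper": 0},{"rotation": [0,0,-46],"slide": [54,-22.8,2],"gripper": 0},{"rotation": [0,0,-48],"slide": [57,-24,3],"gripper": 0},{"rotation": [0,0,-48],"slide": [59.1,-25,4],"gripper": 0},{"rotation": [0,0,-48],"slide": [59.1,-25,4],"gripper": 0},{"rotation": [0,0,-48],"slide": [59.1,-25,4],"gripper": 0}], squeeze=20)

```text
clock: 2.1
eef_pos: [0.695, -0.1585, 0.186]
tcp_rot: [-0.001, 0.823, 0.568, -0.0]
ft_force: [0.6, -1.3, -0.0]
gripper_width: 0.0003
```

Call:
apply_moves(steps=[{"rotation": [0,0,0],"slide": [0,0,2],"gripper": 0},{"rotation": [0,0,0],"slide": [0,0,4],"gripper": 0},{"rotation": [0,0,0],"slide": [0,0,5],"gripper": 0},{"rotation": [0,0,0],"slide": [0,0,5.6],"gripper": 0},{"rotation": [0,0,0],"slide": [0,0,6],"gripper": 0},{"rotation": [0,0,0],"slide": [0,0,6],"gripper": 0},{"rotation": [0,0,0],"slide": [0,0,6],"gripper": 0}])

```text
clock: 2.98
eef_pos: [0.6952, -0.1587, 0.1269]
tcp_rot: [-0.0, 0.823, 0.568, -0.0]
ft_force: [-2.8, -1.7, 4.8]
gripper_width: 0.0
```

Run:
```python
from cell import state, optics
import cv2
f=optics.grab_frame("scene");im=f["image"][120:300,100:300]
cv2.imwrite("pics/press1.png",cv2.resize(im,None,fx=3,fy=3,interpolation=cv2.INTER_CUBIC));s=state();print(s["ft_force"],s["eef_pos"])
```

```text
[-2.83421688 -1.32509433  4.75759822] [ 0.69521503 -0.15861077  0.12675568]
```

View pics/press1.png

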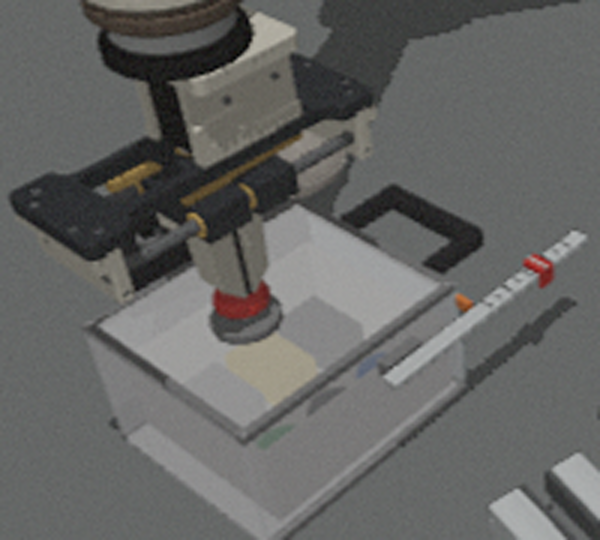

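The shut fingers are on the red plunger head (about 242,300), which is nearly all the way down, and the force is 4.8 N. I'll press on a little to reach the stop.

Call:
apply_moves(steps=[{"rotation": [0,0,0],"slide": [0,0,0.3],"gripper": 0},{"rotation": [0,0,0],"slide": [0,0,0.5],"gripper": 0},{"rotation": [0,0,0],"slide": [0,0,0.5],"gripper": 0}])

```text
clock: 3.4
eef_pos: [0.6957, -0.1586, 0.1252]
tcp_rot: [0.001, 0.823, 0.568, 0.0]
ft_force: [-9.8, -0.6, 17.6]
gripper_width: 0.0003
```

Call:
apply_moves(steps=[{"rotation": [0,0,0],"slide": [0,0,-1.5],"gripper": 0},{"rotation": [0,0,0],"slide": [0,0,-4],"gripper": 0},{"rotation": [0,0,0],"slide": [0,-3,-5],"gripper": 0.2},{"rotation": [0,0,0],"slide": [0,-7,-5],"gripper": 0.33},{"rotation": [0,0,0],"slide": [0,-11,-5],"gripper": 0.33},{"rotation": [0,0,0],"slide": [0.1,-14,-4],"gripper": 0.33},{"rotation": [0,0,0],"slide": [0.1,-15.1,-3],"gripper": 0.33},{"rotation": [0,0,0],"slide": [0.1,-15.1,-2],"gripper": 0.33},{"rotation": [0,0,0],"slide": [0.1,-15.1,-2],"gripper": 0.33}])

```text
clock: 4.53
eef_pos: [0.5556, -0.1045, 0.1441]
tcp_rot: [0.0, 0.823, 0.568, 0.0]
ft_force: [-0.2, -0.7, -1.0]
gripper_width: 0.0301
```

Run:
```python
from cell import state, optics
import cv2,numpy as np
f=optics.grab_frame("scene");im=f["image"][120:300,100:300]
w=optics.grab_frame("wrist");np.savez("pics/w1.npz",**w)
a=cv2.resize(im,None,fx=2,fy=2,interpolation=cv2.INTER_CUBIC);cv2.imwrite("pics/a1.png",a);cv2.imwrite("pics/w1.png",w["image"])
s=state();print(s["ft_force"],s["eef_pos"],s["gripper_width"],s["joint_pos"])
```

```text
[ 0.27215491  0.00139463 -0.56839324] [ 0.55597173 -0.10432959  0.14485185] 0.03017413008162333 [ 0.70092442  0.51658681 -0.72749016  1.83297366  0.41613413  0.94882928
 -0.57220033]
```

View pics/a1.png

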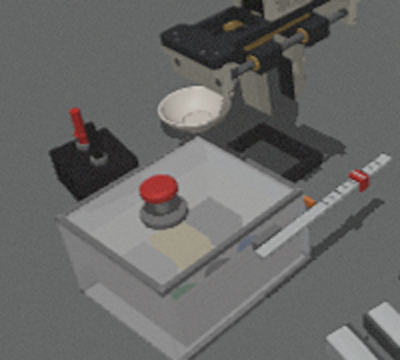

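View pics/w1.png

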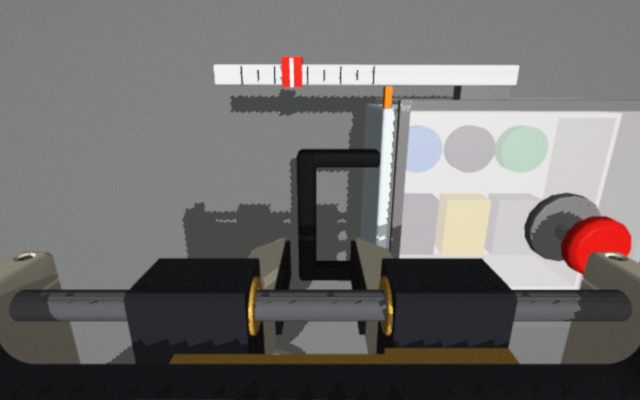

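The plunger is back up, at (158,188). The wrist view shows the clip's inner edge at (291,87), the pointer's outer end at (388,87), and the bar running from (307,155) to (307,275). I'll work these out in world coordinates.

Run:
```python
from h import *
w=np.load("pics/w1.npz");p=np.load("pose.npy")
def inv(w):
    d=w[:2]-p[:2];c,s_=np.cos(p[2]),np.sin(p[2]);return np.round([c*d[0]+s_*d[1],-s_*d[0]+c*d[1]],4)
print(w["eye"],w["K"][0,0])
for n,u,v,z in[("clip",291.5,87,.081),("ptr",388,87,.081),("bar1",307.5,152,.094),("bar2",307.5,275,.094),("plg",598,245,.137),("railend",214,75,.081)]:
    a=at_z(w,u,v,z);print(n,a.round(4),inv(a))
print("tcp",inv(np.array([.5558,-.1044])))
```

```text
[ 0.58385405 -0.02916614  0.3034705 ] 344.10632615242133
clip [ 0.5681 -0.0214  0.081 ] [-0.1482  0.0817]
ptr [ 0.6236 -0.0425  0.081 ] [-0.0888  0.0817]
bar1 [ 0.5638 -0.0604  0.094 ] [-0.1383  0.0437]
bar2 [ 0.5328 -0.1395  0.094 ] [-0.1391 -0.0412]
plg [ 0.6938 -0.1548  0.137 ] [0.0168 0.0017]
railend [0.5266 0.0018 0.081 ] [-0.1952  0.0886]
tcp [-0.1301 -0.0002]
```

The bar is at case x of about -0.1385, so I'll shift 8 mm along -y of the tool, then descend and close.

Call:
apply_moves(steps=[{"rotation": [0,0,0],"slide": [0,-0.8,1],"gripper": 0.33},{"rotation": [0,0,0],"slide": [0,-0.8,2],"gripper": 0.33},{"rotation": [0,0,0],"slide": [0,-0.8,3.5],"gripper": 0.33},{"rotation": [0,0,0],"slide": [0,-0.8,5],"gripper": 0.33},{"rotation": [0,0,0],"slide": [0,-0.8,6.5],"gripper": 0.33},{"rotation": [0,0,0],"slide": [0,-0.8,7.7],"gripper": 0.33},{"rotation": [0,0,0],"slide": [0,-0.8,7.7],"gripper": 0.33}])

```text
clock: 5.5
eef_pos: [0.5478, -0.1012, 0.0666]
tcp_rot: [-0.0, 0.823, 0.568, -0.0]
ft_force: [0.5, 0.5, 0.7]
gripper_width: 0.03
```

Call:
apply_moves(steps=[{"rotation": [0,0,0],"slide": [0,0,0],"gripper": 0.2},{"rotation": [0,0,0],"slide": [0,0,0],"gripper": 0},{"rotation": [0,0,0],"slide": [0,0,0],"gripper": 0},{"rotation": [0,0,0],"slide": [0,0,0],"gripper": 0}], squeeze=30)

```text
clock: 6.0
eef_pos: [0.5477, -0.1012, 0.067]
tcp_rot: [-0.0, 0.823, 0.568, -0.0]
ft_force: [-2.0, -0.2, 4.7]
gripper_width: 0.0117
```

Run:
```python
from cell import state, optics
import cv2,numpy as np
w=optics.grab_frame("wrist");np.savez("pics/w2.npz",**w);cv2.imwrite("pics/w2.png",w["image"])
s=state();print(s["ft_force"],s["eef_pos"],s["gripper_width"])
```

```text
[-2.67512211  1.89014808  4.14411485] [ 0.54772942 -0.10115081  0.06701444] 0.012002418698660523
```

View pics/w2.png

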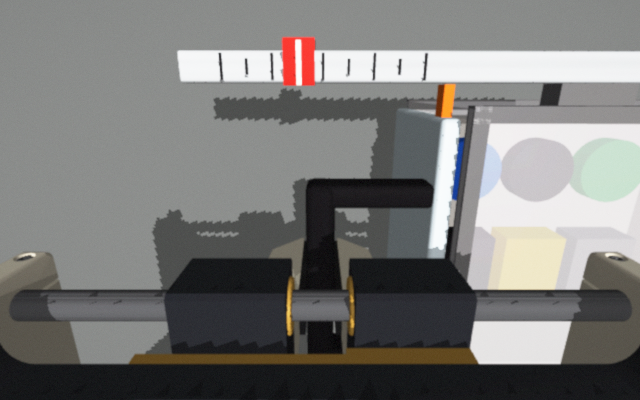

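Gripped at 12 mm width, with the pointer at (447,83) and the clip at (299,83). The tick spacing (assumed 10 mm) puts the pull at about 58 mm. I'll pull 53 mm first, then measure again.

Call:
apply_moves(steps=[{"rotation": [0,0,0],"slide": [0,-0.5,0],"gripper": 0},{"rotation": [0,0,0],"slide": [0,-1.2,0],"gripper": 0},{"rotation": [0,0,0],"slide": [0,-2,0],"gripper": 0},{"rotation": [0,0,0],"slide": [0,-2.8,0],"gripper": 0},{"rotation": [0,0,0],"slide": [0,-3.6,0],"gripper": 0},{"rotation": [0,0,0],"slide": [0,-4.4,0],"gripper": 0},{"rotation": [0,0,0],"slide": [0,-5,0],"gripper": 0},{"rotation": [0,0,0],"slide": [0,-5.3,0],"gripper": 0},{"rotation": [0,0,0],"slide": [0,-5.3,0],"gripper": 0},{"rotation": [0,0,0],"slide": [0,-5.3,0],"gripper": 0}], squeeze=40)

```text
clock: 7.3
eef_pos: [0.4982, -0.0823, 0.0671]
tcp_rot: [-0.0, 0.823, 0.568, 0.0]
ft_force: [5.3, -1.0, -6.3]
gripper_width: 0.0118
```

Run:
```python
from cell import state, optics
import cv2,numpy as np
w=optics.grab_frame("wrist");np.savez("pics/w3.npz",**w)
cv2.imwrite("pics/w3.png",cv2.resize(w["image"][20:160,220:420],None,fx=4,fy=4,interpolation=cv2.INTER_CUBIC))
w=optics.grab_frame("top");np.savez("pics/t3.npz",**w)
cv2.imwrite("pics/t3.png",cv2.resize(w["image"][150:240,320:420],None,fx=6,fy=6,interpolation=cv2.INTER_CUBIC))
s=state();print(s["ft_force"],s["eef_pos"],s["gripper_width"])
```

```text
[ 6.26752215 -1.02357679 -5.95128211] [ 0.49821028 -0.08227215  0.06708116] 0.011619149777056274
```

View pics/w3.png

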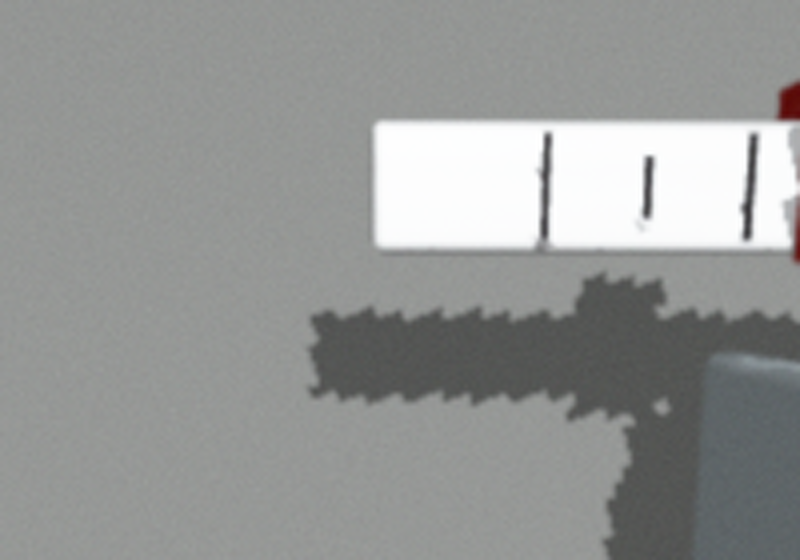

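View pics/t3.png

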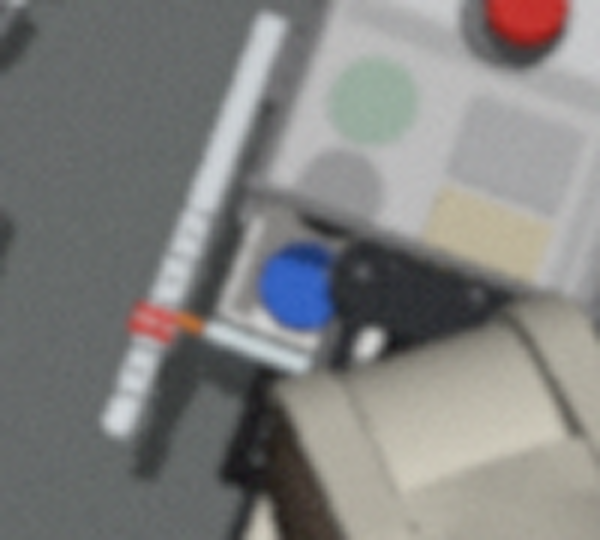

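The top view shows the pointer's outer end at about (178,318), just short of the clip line. I'll see the full wrist frame for the fine offset.

Run:
```python
import cv2,numpy as np
w=np.load("pics/w3.npz")["image"]
cv2.imwrite("pics/w3b.png",cv2.resize(w[20:130,390:530],None,fx=5.6,fy=5.4,interpolation=cv2.INTER_CUBIC))
```

```text
(no output)
```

View pics/w3b.png

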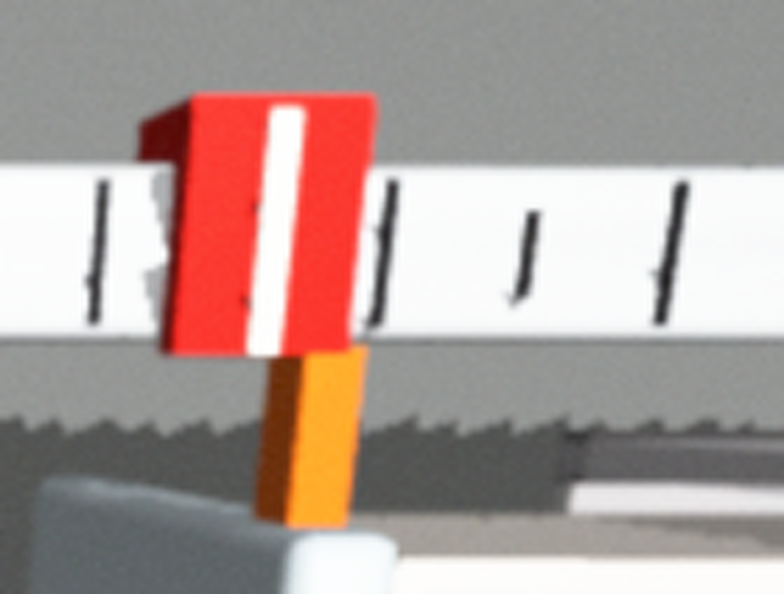

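Run:
```python
from h import *
w=np.load("pics/w3.npz");K,e,M=cam(w);print(e,M.round(3),K);r=w["range_z"]
p=np.load("pose.npy")
def inv(w):
    d=w[:2]-p[:2];c,s_=np.cos(p[2]),np.sin(p[2]);return np.round([c*d[0]+s_*d[1],-s_*d[0]+c*d[1],w[2]],4)
C=lambda X,Y:((X+.5)/5.6-.5+390,(Y+.5)/5.4-.5+20)
for n,X,Y in[("line in",266,340),("line out",287,115),("clipL",175,335),("clipR",345,335),("ptr",335,365),("ptr2",325,500),("rail",600,250),("tick1",380,250),("tick2",670,250),("tick0",98,250)]:
    u,v=C(X,Y);d=np.median(r[round(v)-1:round(v)+2,round(u)-1:round(u)+2])
    print(n,round(u,1),round(v,1),round(float(d),4),inv(e+M@(np.linalg.inv(K)@[u,v,1])*d))
```

```text
[ 0.52629399 -0.00709327  0.22602028] [[ 0.935 -0.338 -0.107]
 [-0.355 -0.892 -0.28 ]
 [-0.001  0.3   -0.954]] [[344.10632615   0.         320.0723438 ]
 [  0.         344.10632615 198.04416233]
 [  0.           0.           1.        ]]
line in 437.1 82.6 0.1318 [-0.1475  0.0829  0.087 ]
line out 440.8 40.9 0.1276 [-0.1476  0.0976  0.0868]
clipL 420.8 81.6 0.133 [-0.1534  0.0833  0.0856]
clipR 451.2 81.6 0.1322 [-0.142   0.0833  0.0865]
ptr 449.4 87.2 0.1335 [-0.1422  0.0813  0.0858]
ptr2 447.6 112.2 0.1357 [-0.1421  0.0719  0.0864]
rail 496.7 65.9 0.135 [-0.1231  0.0893  0.0816]
tick1 457.4 65.9 0.1348 [-0.1386  0.0892  0.0819]
tick2 509.2 65.9 0.1343 [-0.1185  0.0892  0.0823]
tick0 407.1 65.9 0.1343 [-0.1584  0.0892  0.0824]
```

The depth data puts the pointer at -142.2 mm and the clip line at -147.5 mm in the case frame, both at the same height. That leaves 5.3 mm to pull.

Call:
apply_moves(steps=[{"rotation": [0,0,0],"slide": [0,-0.2,0],"gripper": 0},{"rotation": [0,0,0],"slide": [0,-0.4,0],"gripper": 0},{"rotation": [0,0,0],"slide": [0,-0.53,0],"gripper": 0},{"rotation": [0,0,0],"slide": [0,-0.53,0],"gripper": 0},{"rotation": [0,0,0],"slide": [0,-0.53,0],"gripper": 0},{"rotation": [0,0,0],"slide": [0,-0.53,0],"gripper": 0}])

```text
clock: 8.15
eef_pos: [0.4934, -0.0804, 0.0671]
tcp_rot: [0.0, 0.823, 0.568, 0.001]
ft_force: [6.0, -2.0, -6.3]
gripper_width: 0.0117
```

Run:
```python
from cell import state, optics
import cv2,numpy as np
w=optics.grab_frame("wrist");np.savez("pics/w4.npz",**w)
cv2.imwrite("pics/w4.png",cv2.resize(w["image"][20:130,400:540],None,fx=5.6,fy=5.4,interpolation=cv2.INTER_CUBIC))
w=optics.grab_frame("scene");cv2.imwrite("pics/s4.png",w["image"])
s=state();print(s["clock"],s["ft_force"],s["eef_pos"],s["gripper_width"])
```

```text
8.25 [ 5.85240597 -1.31277356 -6.04577835] [ 0.49336289 -0.08041441  0.06709555] 0.011714070414381682
```

View pics/w4.png

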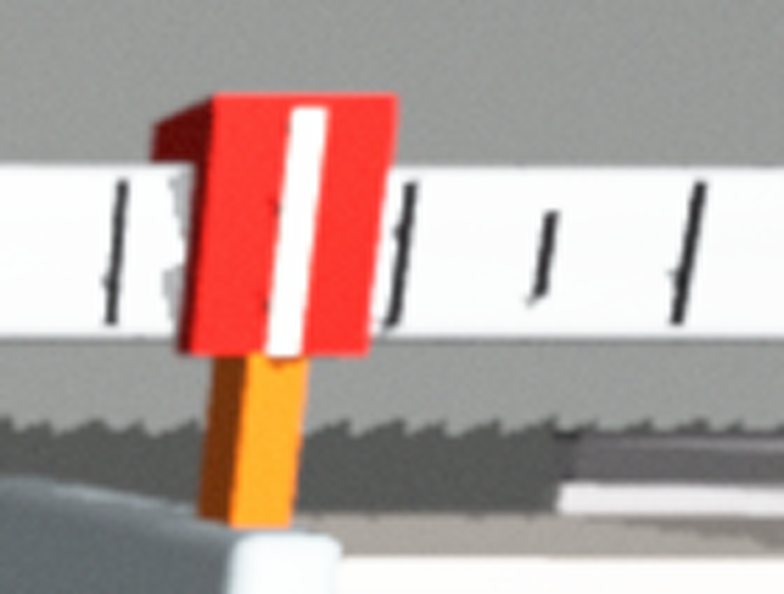

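View pics/s4.png

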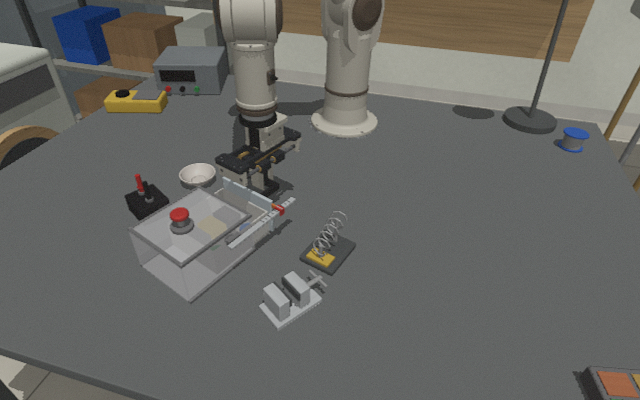

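Run:
```python
from h import *
w=np.load("pics/w4.npz");K,e,M=cam(w);r=w["range_z"]
p=np.load("pose.npy")
def inv(w):
    d=w[:2]-p[:2];c,s_=np.cos(p[2]),np.sin(p[2]);return np.round([c*d[0]+s_*d[1],-s_*d[0]+c*d[1],w[2]],4)
C=lambda X,Y:((X+.5)/5.6-.5+400,(Y+.5)/5.4-.5+20)
def zmed(X0,X1,Y0,Y1):
    (u0,v0),(u1,v1)=C(X0,Y0),C(X1,Y1)
    V,U=np.mgrid[round(v0):round(v1)+1,round(u0):round(u1)+1];d=r[V,U].ravel()
    P=e+(M@(np.linalg.inv(K)@np.vstack([U.ravel(),V.ravel(),np.ones(U.size)]))).T*d[:,None];return np.median(P[:,2]),P[:,2].std(),U.size
print("clip",zmed(215,350,140,330),"ptr",zmed(255,290,375,510),"rail",zmed(430,520,180,320),"side",zmed(212,232,375,510),"front",zmed(250,320,545,590))
for z in(.081,.083,.085,.087):print(z,"line",inv(at_z(w,*C(284,352),z)),"ptr",inv(at_z(w,*C(278,360),z)))
```

```text
clip (np.float64(0.08647764511616805), np.float64(0.011372847940683233), 900) ptr (np.float64(0.08591569372388612), np.float64(0.014624672601689485), 182) rail (np.float64(0.08199590569592394), np.float64(0.013412323200591755), 459) side (np.float64(0.08113894623635629), np.float64(0.01821131170622163), 130) front (np.float64(0.09274669905778213), np.float64(0.011842900289596007), 126)
0.081 line [-0.1454  0.0822  0.081 ] ptr [-0.1458  0.0817  0.081 ]
0.083 line [-0.1461  0.0822  0.083 ] ptr [-0.1465  0.0816  0.083 ]
0.085 line [-0.1469  0.0822  0.085 ] ptr [-0.1472  0.0816  0.085 ]
0.087 line [-0.1476  0.0821  0.087 ] ptr [-0.1479  0.0816  0.087 ]
```

Run:
```python
from cell import state, order
s=state();print(s["clock"],s["eef_pos"],s["gripper_width"]);print(order.sign_off())
```

```text
8.25 [ 0.49336289 -0.08041441  0.06709555] 0.011714070414381682
the job is handed in; nothing more can be done
None
```

I vented the case and pulled the drawer out so its pointer is level with the red clip. I handed the job in at 8.25 s with the handle still gripped.

- **Plunger:** I pressed it with the drawer shut until the tool stopped at z = 0.125 m, its stop height. The force there was 17.6 N, against the roughly 5.5 N needed. The next picture showed it back up.
- **Drawer:** I pinched the handle bar from above at 12 mm finger width and a 40 N grip, then pulled it about 58 mm.
- **Pointer:** In the last wrist picture it sits within about 0.6 mm of the clip's white line. The remaining doubt is whether the two tops are at exactly the same height, since the depth readings are noisy.
- **Disagreeing measurements:** Before the pull, the top camera gave a clip distance of 57.4 mm and the wrist camera 59.4 mm. I settled this by measuring pointer and clip together in close-up. My first estimate of the bar's position was also about 8 mm off, and I corrected it before gripping.
- **Other objects:** The stand, probe holder, vice and dish look unmoved by eye in the final scene picture. I did not measure their positions.

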